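# Line up the parcel tins by height

### The arm

A 6-joint arm with a two-finger parallel gripper is mounted at the origin on the work surface. World frame = base frame: x ahead of the robot, y to its left, z up, the work surface at z = 0. Lengths are in m, angles in rad, forces in N, time in s.
With the tool pointing down it reaches from about 0.325 to 0.925 m from the base axis. Payload 3.1 kg.
Tool frame: the origin (TCP) lies at the centre of the arm's flange, where the gripper is bolted on; the fingertips stand 173 mm ahead of it and the grasp point (between the pads) lies env.tcp_to_grasp ahead of it (env.tcp_to_grasp is the distance from the TCP to the grasp point, in m); z points along the fingers, y is the direction in which the jaws open and shut (so a half turn about z gives the same grasp; the last joint's range is limited). The gripper opens to 85 mm and grips with 20 to 120 N. Pads are 22 mm wide; open, the fingers measure 114 mm over their backs; the gripper's body (76 mm by 85 mm) begins 54 mm behind the grasp point. The pads swing forward as they close: fully open they stand 13 mm farther back than shut.
Start: joints at [1.177, 0.217, 1.613, -0, 1.311, -0.112], TCP at [0.174, 0.6, 0.405] pointing down, gripper open.
Joint ranges: [-2.75, 2.75], [-0.78, 2.1], [0.31, 2.55], [-1.13, 4.27], [0.13, 2.63], [-2.58, 2.58]. Speed limits (rad/s): [2.79, 2.79, 3.14, 3.14, 3.14, 3.14].

### API

Orientations are given as a unit quaternion [x, y, z, w].
In Python, from rig import env gives the robot as it stands.
- The arm moves only by the shell command python3 -m handwheel 'ROWS' [FORCE]. ROWS is a JSON object of lists of equal length, an entry for each row: "claw": the opening, from 0 (shut) to 1 (fully open); "xyz": the shift along the tool's x, y, z in mm, a list of three; "roll": the turn about the tool's z in degrees. In form: {"claw": [claw, ...], "xyz": [[x, y, z], ...], "roll": [roll, ...]}. A call has 1 to 20 rows; each row shifts and turns the commanded pose from where the row before left it, along the tool's axes as they then stand; what a row does not reach is not made up. A row lasts 1/12 s, in which the tool goes at most 41.7 mm and 7.16 degrees, less where a joint would pass 70% of its speed; a pose out of reach is approached as far as the arm can. A call is refused whole if a number of a shift passes 41.7 or a number of a turn 7.16, either way. A call with a gripper value outside its range is refused whole. The fingers move at their own pace and stop on an object; FORCE is the grip in N (left out, the last holds). Time passes only in rows, so rows that do not move let the fingers close. It gives the time, the measured TCP pose, the force and the opening at its end, in the units of the state.
- env.sense(): the state, without advancing time (a new reading comes with each control period).
- env.camera(name): name is "side" or "top" or "wrist"; returns the picture (384x512x3 uint8, red, green, blue); there is no depth.
- env.get_calibration(name): a dict with "K" (3x3 intrinsics, pixels), "rvec" (rotation vector, rad) and "tvec" (3), from world to camera coordinates, as OpenCV has them. Camera axes: x right, y down, z forward; pixel columns grow to the right and rows downward; lengths in m; the calibration is good to about 2 mm. A picture is of the moment at which its call begins: read the wrist's pose just before it. get_calibration takes no time and is no camera call; for the wrist camera it gives the pose at the moment of the call.
- env.hand_in(): hands the job in, once; it reports no verdict.
The state is a dict: "t": time; "joint_pos": joint angles; "joint_vel": joint speeds; "joint_efforts": joint torques, N m; "eef_pos": TCP position; "eef_rot": TCP orientation; "ft_force": force on the tool from outside, world axes, zero at the start; "torque": the same for the moment, N m; "opening": opening from 0.0 (shut) to 1.0 (fully open).
Only numpy, scipy, OpenCV 4.12 (cv2) and the standard library are available. Lean on these libraries where they do the work, as an engineer would, in place of code of your own. Each camera call takes 0.05 s, during which the arm holds its last target. There are 200 camera calls.

### The job

These four tins are to be measured and boxed in turn: stand them upright on the four rubber pads, one centred on each pad, in order of height (not width), with the tallest on the pad at the pen-cup end and the shortest at the magnifier end. Never tip a tin over, and leave the pen cup and the magnifier where they are.

Things in the scene. Friction and masses are not known exactly. Their poses are not given: they have to be found in the camera images.
- tin_135_center (a point): plain silver tin canister with a knurled screw-top lid, the tallest of four: a straight upright cylinder 135 mm high, 50 mm in diameter (lid the same width), standing on the worktop (z = 0) in front of the robot; mass up to 0.31 kg. This point is its centre, half-way up (67.5 mm above its foot); z is its upright axis
- tin_110_center (a point): plain silver tin canister with a knurled screw-top lid, the second tallest, and the slimmest of four: a straight upright cylinder 110 mm high, 40 mm in diameter (lid the same width), standing on the worktop (z = 0) in front of the robot; mass up to 0.31 kg. This point is its centre, half-way up (55.0 mm above its foot); z is its upright axis
- tin_85_center (a point): plain silver tin canister with a knurled screw-top lid, the third tallest, and the widest of four: a straight upright cylinder 85 mm high, 56 mm in diameter (lid the same width), standing on the worktop (z = 0) in front of the robot; mass up to 0.31 kg. This point is its centre, half-way up (42.5 mm above its foot); z is its upright axis
- tin_60_center (a point): plain silver tin canister with a knurled screw-top lid, the shortest of four: a straight upright cylinder 60 mm high, 48 mm in diameter (lid the same width), standing on the worktop (z = 0) in front of the robot; mass up to 0.31 kg. This point is its centre, half-way up (30.0 mm above its foot); z is its upright axis
- pad_1: round black rubber pad, 74 mm across and 3 mm thick, fixed on a flat aluminium strip (380 x 90 x 6 mm); number 1 of the row of four, counted from the robot's left (+y) to its right; pads are 95 mm apart centre to centre. Origin at the centre of its underside, 6 mm above the worktop, so its top is 9 mm above the worktop; its own y axis runs along the row
- pad_2: round black rubber pad, 74 mm across and 3 mm thick, fixed on a flat aluminium strip (380 x 90 x 6 mm); number 2 of the row of four, counted from the robot's left (+y) to its right; pads are 95 mm apart centre to centre. Origin at the centre of its underside, 6 mm above the worktop, so its top is 9 mm above the worktop; its own y axis runs along the row
- pad_3: round black rubber pad, 74 mm across and 3 mm thick, fixed on a flat aluminium strip (380 x 90 x 6 mm); number 3 of the row of four, counted from the robot's left (+y) to its right; pads are 95 mm apart centre to centre. Origin at the centre of its underside, 6 mm above the worktop, so its top is 9 mm above the worktop; its own y axis runs along the row
- pad_4: round black rubber pad, 74 mm across and 3 mm thick, fixed on a flat aluminium strip (380 x 90 x 6 mm); number 4 of the row of four, counted from the robot's left (+y) to its right; pads are 95 mm apart centre to centre. Origin at the centre of its underside, 6 mm above the worktop, so its top is 9 mm above the worktop; its own y axis runs along the row
- pen_cup: clear acrylic pen cup, 72 mm across the rim and 90 mm high, three pens standing in it up to 135 mm; loose on the worktop beyond one end of the strip, about 118 mm from the centre of the last pad there; it marks the end where the tallest tin belongs. Origin at the centre of its underside
- magnifier: hand magnifier in a black plastic frame lying flat, 168 mm long, 86 mm wide and 10 mm thick, loose on the worktop beyond the other end of the strip. Origin at the underside of the lens centre; the handle runs along its -x, away from the robot

How it is judged:
By the outcome, as a careful person would: the job done as asked, in the order asked, and still so for the second after the job is handed in, with the robot touching nothing.
It also fails if it takes over 106 s, if anything falls off the work surface, if the arm or the gripper's body presses on something with over 40 N, if the wrist force passes 120 N, or if a joint passes its speed limit or range.

## Working session

There is one attempt and no reset: what is moved stays moved. The work goes in short steps, Python scripts to look and compute and a shell command to move; the robot and the scene stay as the last step left them, time stands still between calls to the robot, and variables do not carry over. Pictures are saved under pics/ and viewed, about 12 in all and at most 16, crops included, and the job is handed in when it is done.

```bash
ls; mkdir -p pics
python3 - <<'E'
from rig import env
import cv2
for n in("side","top"):
    im=env.camera(n); cv2.imwrite(f"pics/{n}0.png",im[:,:,::-1])
    c=env.get_calibration(n); print(n,c)
s=env.sense(); print(s['t'],s['eef_pos'],s['eef_rot'],s['opening'],env.tcp_to_grasp)
E
```

```text
pics
side {'K': array([[390.70880494,   0.        , 257.48975834],
       [  0.        , 390.70880494, 190.85317893],
       [  0.        ,   0.        ,   1.        ]]), 'rvec': array([ 2.0165119 , -0.70296332,  0.36611229]), 'tvec': array([-0.4157819 ,  0.26261358,  0.57223965])}
top {'K': array([[450.11354327,   0.        , 251.36384173],
       [  0.        , 450.11354327, 199.91105627],
       [  0.        ,   0.        ,   1.        ]]), 'rvec': array([ 2.17370017, -2.1219715 ,  0.19212827]), 'tvec': array([-0.00456904,  0.55782894,  1.10869363])}
0.1 [0.17361289 0.60001856 0.40348781] [ 1.40401785e-01  9.90093991e-01 -1.06885417e-03 -2.92511976e-04] 1.0006607812704846 0.1547
```

View pics/top0.png

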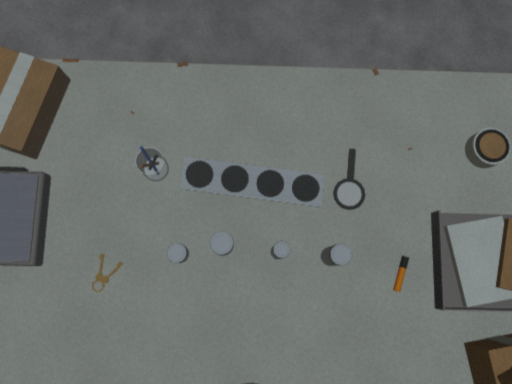

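View pics/side0.png

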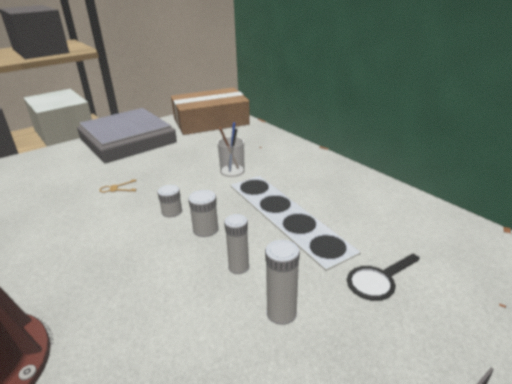

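The top view shows the pads at about (199,174), (235,179), (270,183) and (306,188). The lids are at 60→(177,253), 85→(222,244), 110→(281,250) and 135→(341,255). The pen cup is at the left (+y), and the magnifier is at the right. So 135→pad 1, 110→pad 2, 85→pad 3 and 60→pad 4.

```bash
cat > h.py <<'E'
import numpy as np, cv2
from rig import env
def ray(c,u,v,z):
    R=cv2.Rodrigues(np.array(c['rvec'],float))[0]; o=-R.T@np.ravel(c['tvec'])
    d=R.T@np.linalg.inv(c['K'])@[u,v,1]
    return o+d*(z-o[2])/d[2]
def proj(c,p): return cv2.projectPoints(np.array([p],float),c['rvec'],c['tvec'],c['K'],None)[0].ravel()
E
python3 - <<'E'
from h import *
im=cv2.imread('pics/top0.png'); c=env.get_calibration('top'); cs=env.get_calibration('side')
g=cv2.cvtColor(im,cv2.COLOR_BGR2GRAY)
m=(g<50).astype('uint8')
for k in cv2.findContours(m,0,2)[0]:
    a=cv2.contourArea(k)
    if 300<a<900:
        (x,y),r=cv2.minEnclosingCircle(k); M=cv2.moments(k)
        u,v=M['m10']/a,M['m01']/a
        if 140<v<205 and u<330: p=ray(c,u,v,.009);print('pad',a,round(u,1),round(v,1),p.round(4))
b=im[:,:,0].astype(int)-im[:,:,1]
for n,u,v,h in(('60',177,253,.06),('85',222,244,.085),('110',281,250,.11),('135',341,255,.135)):
    print(n,im[v,u],im[v+22,u],)
    w=16; roi=cv2.resize(g[v-w:v+w,u-w:u+w],None,fx=8,fy=8,interpolation=cv2.INTER_CUBIC)
    R=cv2.HoughCircles(roi,cv2.HOUGH_GRADIENT_ALT,1,50,param1=150,param2=.5,minRadius=50,maxRadius=110)
    R2=cv2.HoughCircles(roi,cv2.HOUGH_GRADIENT,1,50,param1=80,param2=15,minRadius=50,maxRadius=110)
    for q in(R,R2):
        if q is not None:
            x,y,r=q[0][0]; uu,vv=u-w+(x+.5)/8-.5,v-w+(y+.5)/8-.5
            p=ray(c,uu,vv,h); print(round(uu,1),round(vv,1),r/8,p.round(4),'side top',proj(cs,p).round(),'foot',proj(cs,[p[0],p[1],0]).round())
E
python3 -c "
import cv2;a=cv2.imread('pics/top0.png')[140:280,130:370];cv2.imwrite('pics/c.png',cv2.resize(a,None,fx=3.3,fy=3.3,interpolation=2))"
```

```text
pad 441.0 305.2 187.7 [ 0.5999 -0.1343  0.009 ]
pad 443.5 269.8 183.1 [ 0.6099 -0.0398  0.009 ]
pad 437.0 234.4 178.5 [0.6198 0.0547 0.009 ]
pad 427.0 199.1 173.9 [0.6298 0.1488 0.009 ]
60 [136 130 121] [119 122 117]
85 [137 132 122] [115 119 113]
110 [135 128 120] [114 119 113]
135 [137 130 121] [116 121 114]
```

View pics/c.png

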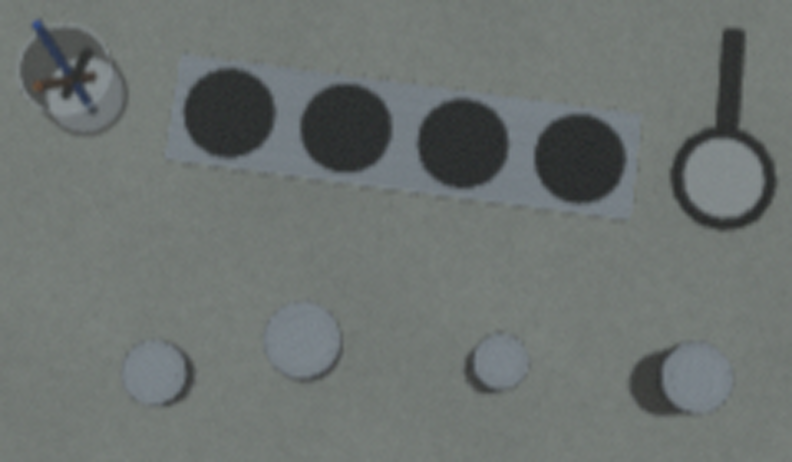

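```bash
cat > meas.py <<'E'
from h import *
def tins(im,c,lst):
    f=cv2.GaussianBlur(im.astype(np.float32),(0,0),.8)
    m=((f[:,:,0]-f[:,:,1]>0)&(f[:,:,0]>118)).astype('uint8')
    for n,u,v,h in lst:
        for k in cv2.findContours(m,0,1)[0]:
            if cv2.pointPolygonTest(k,(u,v),False)>=0:
                M=cv2.moments(k);a=M['m00'];uu,vv=M['m10']/a,M['m01']/a
                p=ray(c,uu,vv,h);cs=env.get_calibration('side')
                d=2*np.sqrt(a/np.pi)*np.linalg.norm(ray(c,uu+1,vv,h)-p)
                print(n,round(uu,1),round(vv,1),'diam',d.round(4),p.round(4),'side top',proj(cs,p).round(),'foot',proj(cs,[p[0],p[1],0]).round())
E
python3 - <<'E'
from meas import *
tins(cv2.imread('pics/top0.png'),env.get_calibration('top'),(('60',177,253,.06),('85',222,244,.085),('110',281,250,.11),('135',341,255,.135)))
c=env.get_calibration('wrist');s=env.sense();R=cv2.Rodrigues(c['rvec'])[0]
print(c['K'],-R.T@np.ravel(c['tvec']),R.round(3)); 
from scipy.spatial.transform import Rotation as Q
print(Q.from_quat(s['eef_rot']).as_matrix().round(3),s['t'])
E
```

```text
60 175.4 252.3 diam 0.0444 [0.4195 0.1939 0.06  ] side top [168. 189.] foot [172. 211.]
85 220.7 241.9 diam 0.0537 [0.4459 0.0817 0.085 ] side top [202. 195.] foot [206. 228.]
110 281.8 248.7 diam 0.0364 [ 0.4319 -0.0649  0.11  ] side top [237. 220.] foot [240. 266.]
135 341.6 253.7 diam 0.047 [ 0.4221 -0.2018  0.135 ] side top [283. 249.] foot [282. 313.]
[[304.42116869   0.         256.84533399]
 [  0.         304.42116869 192.68459094]
 [  0.           0.           1.        ]] [0.09330797 0.62389117 0.37314405] [[ 0.279  0.96  -0.003]
 [ 0.909 -0.263  0.323]
 [ 0.309 -0.093 -0.946]]
[[-0.961  0.278 -0.001]
 [ 0.278  0.961 -0.002]
 [ 0.    -0.002 -1.   ]] 0.1
```

The lid estimates project onto the right places in the side view. I'll turn the jaws square to the pad row (+80°) first, so the tool axes stay fixed for every transfer.

```bash
cat > plan.py <<'E'
import sys
from h import *
from scipy.spatial.transform import Rotation as Q
# usage: plan.py x y zgrasp -> total tool shift in mm
s=env.sense();R=Q.from_quat(s['eef_rot']).as_matrix();g=s['eef_pos']+R[:,2]*env.tcp_to_grasp
print('t',round(s['t'],2),'grasp',g.round(4),'yaw_y',np.degrees(np.arctan2(R[1,1],R[0,1])).round(2),'open',round(s['opening'],3),'F',s['ft_force'].round(1))
if len(sys.argv)>3:
    print('shift',(R.T@(np.array(sys.argv[1:4],float)-g)*1000).round(1))
E
python3 -m handwheel '{"claw":[1,1,1,1,1,1,1,1,1,1,1,1,1],"xyz":[[0,0,0],[0,0,0],[0,0,0],[0,0,0],[0,0,0],[0,0,0],[0,0,0],[0,0,0],[0,0,0],[0,0,0],[0,0,0],[0,0,0],[0,0,0]],"roll":[6.66,6.66,6.66,6.66,6.66,6.66,6.66,6.66,6.66,6.66,6.66,6.66,0]}' 60
python3 plan.py 0.422 -0.201 0.25
```

```text
t: 1.18
eef_pos: [0.1737, 0.6001, 0.404]
eef_rot: [0.744, 0.668, -0.001, 0.0]
ft_force: [-0.1, -0.0, 0.5]
opening: 0.998
t 1.18 grasp [0.1736 0.5999 0.2493] yaw_y -6.17 open 0.998 F [-0.1 -0.   0.5]
shift [-7.696e+02  3.331e+02  1.000e-01]
```

```bash
python3 -m handwheel '{"claw":[1,1,1,1,1,1,1,1,1,1,1,1,1,1,1,1,1,1,1,1],"xyz":[[-38.5,22,0],[-38.5,22,0],[-38.5,22,0],[-38.5,22,0],[-38.5,22,0],[-38.5,22,0],[-38.5,22,0],[-38.5,22,0],[-38.5,22,0],[-38.5,22,0],[-38.5,11.3,0],[-38.5,11.3,0],[-38.5,11.3,0],[-38.5,11.3,0],[-38.5,11.3,0],[-38.5,11.3,0],[-38.5,11.3,0],[-38.5,11.3,0],[-38.5,11.3,0],[-38.5,11.3,0]],"roll":[0,0,0,0,0,0,0,0,0,0,0,0,0,0,0,0,0,0,0,0]}'
python3 plan.py 0.422 -0.201 0.25
python3 -m handwheel '{"claw":[1,1,1],"xyz":[[0,0,0],[0,0,0],[0,0,0]],"roll":[0,0,0]}'
python3 plan.py 0.422 -0.201 0.25
python3 - <<'E'
from h import *
c=env.get_calibration('wrist');im=env.camera('wrist')
cv2.imwrite('pics/w1.png',im[:,:,::-1])
print('lid',proj(c,[.422,-.201,.135]),proj(c,[.447,-.201,.135]),'foot',proj(c,[.422,-.201,0]))
E
```

```text
t: 2.85
eef_pos: [0.4124, -0.1781, 0.4046]
eef_rot: [0.743, 0.67, 0.0, 0.0]
ft_force: [0.9, 0.1, -0.3]
opening: 0.998
t 2.85 grasp [ 0.4125 -0.1781  0.2499] yaw_y -5.92 open 0.998 F [ 0.9  0.1 -0.3]
shift [-21.8  11.8  -0.1]
t: 3.1
eef_pos: [0.4125, -0.1758, 0.4042]
eef_rot: [0.743, 0.669, 0.0, -0.001]
ft_force: [-0.1, 0.5, 0.1]
opening: 1.0
t 3.1 grasp [ 0.4123 -0.1756  0.2495] yaw_y -6.02 open 1.0 F [-0.1  0.5  0.1]
shift [-24.3  12.3  -0.6]
lid [271.92080634 222.08456946] [301.05933638 219.28348476] foot [267.26369229 178.19818307]
```

View pics/w1.png

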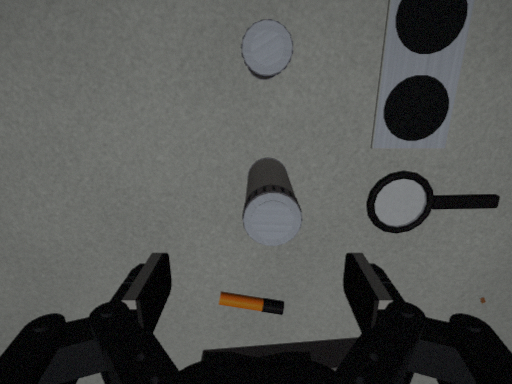

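The 135 lid is at about (272,218), close to the prediction of (272,222). Pad 4 is at (416,107). I'll check both numerically.

```bash
cat > wl.py <<'E'
# lid ellipse in wrist picture -> centre at lid height
from meas import *
def lid(im,c,u,v,h):
    f=cv2.GaussianBlur(im.astype(np.float32),(0,0),.8)
    m=((f[:,:,0]-f[:,:,1]>1)&(f[:,:,0]>125)).astype('uint8')
    for k in cv2.findContours(m,0,1)[0]:
        if cv2.pointPolygonTest(k,(u,v),False)>=0:
            P=np.array([ray(c,*q[0],h)[:2] for q in cv2.convexHull(k)],np.float32)
            o,r=cv2.minEnclosingCircle(P); print('lid',np.round(o,4),'r',round(r,4),cv2.boundingRect(k))
def pad(im,c,u,v):
    m=(im.max(2)<60).astype('uint8')
    for k in cv2.findContours(m,0,1)[0]:
        if cv2.pointPolygonTest(k,(u,v),False)>=0:
            P=np.array([ray(c,*q[0],.009)[:2] for q in cv2.convexHull(k)],np.float32)
            o,r=cv2.minEnclosingCircle(P); print('pad',np.round(o,4),'r',round(r,4))
E
python3 - <<'E'
from wl import *
im=cv2.imread('pics/w1.png');c=env.get_calibration('wrist')
print(im[215,272],im[215,220])
lid(im,c,272,215,.135);lid(im,c,266,45,.11);pad(im,c,416,107)
E
```

```text
[133 124 121] [110 113 111]
lid [ 0.4216 -0.1987] r 0.0231 (246, 197, 50, 48)
pad [ 0.6007 -0.1323] r 0.037
```

```bash
python3 -m handwheel '{"claw":[1,1,1,1,1,1,1,1],"xyz":[[-23.3,12.2,0],[0,0,25],[0,0,25],[0,0,25],[0,0,25],[0,0,25],[0,0,14.5],[0,0,0]],"roll":[0,0,0,0,0,0,0,0]}'
python3 plan.py 0.422 -0.200 0.11
python3 -m handwheel '{"claw":[0,0,0,0,0,0,0,0],"xyz":[[0,0,0],[0,0,0],[0,0,0],[0,0,0],[0,0,0],[0,0,0],[0,0,0],[0,0,0]],"roll":[0,0,0,0,0,0,0,0]}' 50
```

```text
t: 3.82
eef_pos: [0.4206, -0.1975, 0.2615]
eef_rot: [0.742, 0.67, -0.001, -0.004]
ft_force: [-0.3, 0.5, -0.1]
opening: 0.999
t 3.82 grasp [ 0.4196 -0.1967  0.1068] yaw_y -5.86 open 0.999 F [-0.3  0.5 -0.1]
shift [-3.   2.7 -3.2]
t: 4.48
eef_pos: [0.4233, -0.2009, 0.2672]
eef_rot: [0.744, 0.669, 0.001, 0.001]
ft_force: [-2.1, 1.9, 6.7]
opening: 0.573
```

```bash
python3 -m handwheel '{"claw":[0,0,0,0,0,0,0,0],"xyz":[[0,0,-10],[0,0,-20],[0,0,-25],[0,0,-25],[0,0,-20],[0,0,-10],[0,0,0],[0,0,0]],"roll":[0,0,0,0,0,0,0,0]}'
python3 plan.py 0.6302 0.1498 0.2225
python3 plan.py 0.422 -0.200 0.2225
```

```text
t: 5.15
eef_pos: [0.4223, -0.2004, 0.3751]
eef_rot: [0.744, 0.669, 0.0, 0.0]
ft_force: [-0.4, 0.7, -3.1]
opening: 0.572
t 5.15 grasp [ 0.4223 -0.2004  0.2204] yaw_y -6.07 open 0.572 F [-0.4  0.7 -3.1]
shift [370.2 169.7  -2.1]
t 5.15 grasp [ 0.4223 -0.2004  0.2204] yaw_y -6.07 open 0.572 F [-0.4  0.7 -3.1]
shift [ 0.4 -0.3 -2.1]
```

```bash
python3 -m handwheel '{"claw":[0,0,0,0,0,0,0,0,0,0,0,0,0,0,0,0,0,0,0],"xyz":[[10,4.6,-10],[20,9.2,-10],[26,11.9,0],[26,11.9,0],[26,11.9,0],[26,11.9,0],[26,11.9,0],[26,11.9,0],[26,11.9,0],[26,11.9,0],[26,11.9,0],[26,11.9,0],[26,11.9,0],[24.2,11,0],[20,9.2,0],[10,4.6,0],[0,0,0],[0,0,0],[0,0,0]],"roll":[0,0,0,0,0,0,0,0,0,0,0,0,0,0,0,0,0,0,0]}'
python3 plan.py 0.6302 0.1498 0.1215
python3 - <<'E'
from wl import *
c=env.get_calibration('wrist');im=env.camera('wrist')[:,:,::-1].copy()
cv2.imwrite('pics/w2.png',im)
cs=env.get_calibration('side');im=env.camera('side')[:,:,::-1].copy();cv2.imwrite('pics/s2.png',im)
print(c)
E
```

```text
t: 6.73
eef_pos: [0.6295, 0.1491, 0.3942]
eef_rot: [0.744, 0.669, -0.001, -0.0]
ft_force: [-1.1, -0.5, -2.3]
opening: 0.578
t 6.73 grasp [0.6292 0.149  0.2395] yaw_y -6.09 open 0.578 F [-1.1 -0.5 -2.3]
shift [  1.1   1.2 118. ]
{'K': array([[304.42116869,   0.        , 256.84533399],
       [  0.        , 304.42116869, 192.68459094],
       [  0.        ,   0.        ,   1.        ]]), 'rvec': array([-2.80571323,  0.14987899,  0.03065315]), 'tvec': array([-0.60836393,  0.16414899,  0.44395076])}
```

View pics/w2.png

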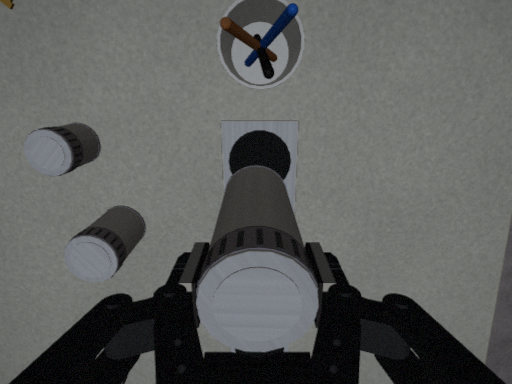

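Run:
```python
from wl import *
im=cv2.imread('pics/w2.png');c=env.get_calibration('wrist')
lid(im,c,260,305,.2620)
a=ray(c,261,349,.262);b=ray(c,197,298,.262);d=ray(c,322,298,.262);print(a,b,d, np.linalg.norm(b-d))
k=ray(c,230,155,.009);l=ray(c,291,155,.009);t=ray(c,260,128,.009);print(k,l,t)
```

```text
lid [0.6298 0.1484] r 0.0256 (197, 252, 120, 99)
[0.62861785 0.12618368 0.262     ] [0.6056283  0.15527093 0.262     ] [0.65585994 0.14991265 0.262     ] 0.05051662490170545
[0.59797794 0.1612341  0.009     ] [0.66980897 0.15346568 0.009     ] [0.63661401 0.18875736 0.009     ]
```

```bash
python3 -m handwheel '{"claw":[0,0,0,0,0,0,0,0,0],"xyz":[[2,2,10],[0,0,20],[0,0,20],[0,0,20],[0,0,20],[0,0,15],[0,0,6],[0,0,0],[0,0,0]],"roll":[0,0,0,0,0,0,0,0,0]}'
python3 plan.py 0.632 0.151 0.1215
python3 -m handwheel '{"claw":[0,0,0,0],"xyz":[[0,0,3],[0,0,2],[0,0,0],[0,0,0]],"roll":[0,0,0,0]}'
```

```text
t: 7.58
eef_pos: [0.6324, 0.1511, 0.2842]
eef_rot: [0.744, 0.668, -0.0, -0.0]
ft_force: [0.2, 0.2, -2.9]
opening: 0.574
t 7.58 grasp [0.6324 0.1511 0.1295] yaw_y -6.1 open 0.574 F [ 0.2  0.2 -2.9]
shift [-0.2 -0.4  8. ]
t: 7.92
eef_pos: [0.6325, 0.1516, 0.2799]
eef_rot: [0.744, 0.669, 0.0, 0.0]
ft_force: [-0.0, 0.4, -2.1]
opening: 0.578
```

```bash
python3 -m handwheel '{"claw":[0,0,0,0,0],"xyz":[[0,0,1],[0,0,1],[0,0,1],[0,0,0],[0,0,0]],"roll":[0,0,0,0,0]}'
python3 -m handwheel '{"claw":[0,0,0],"xyz":[[0,0,1],[0,0,0],[0,0,0]],"roll":[0,0,0]}'
```

```text
t: 8.33
eef_pos: [0.6324, 0.1516, 0.2764]
eef_rot: [0.744, 0.669, 0.0, 0.0]
ft_force: [-1.1, 0.3, -1.4]
opening: 0.576
t: 8.58
eef_pos: [0.6325, 0.1517, 0.2764]
eef_rot: [0.744, 0.669, 0.0, 0.0]
ft_force: [-3.3, -0.1, 4.9]
opening: 0.575
```

```bash
python3 -m handwheel '{"claw":[0.65,0.75,0.9,1,1,1,1,1,1,1,1,1],"xyz":[[0,0,0],[0,0,0],[0,0,0],[0,0,0],[0,0,0],[0,0,-10],[0,0,-25],[0,0,-35],[0,0,-35],[0,0,-25],[0,0,-10],[0,0,0]],"roll":[0,0,0,0,0,0,0,0,0,0,0,0]}'
python3 plan.py 0.4325 -0.024 0.25
```

```text
t: 9.58
eef_pos: [0.6333, 0.1517, 0.4201]
eef_rot: [0.743, 0.669, 0.003, 0.002]
ft_force: [-0.2, 0.1, 0.2]
opening: 1.002
t 9.58 grasp [0.6346 0.1518 0.2654] yaw_y -6.06 open 1.002 F [-0.2  0.1  0.2]
shift [-196.2 -182.5   13.6]
```

```bash
python3 -m handwheel '{"claw":[1,1,1,1,1,1,1,1,1,1,1],"xyz":[[-10,-10,0],[-20,-20,0],[-28,-26,0],[-28,-26,0],[-28,-26,0],[-28,-26,5],[-26,-22,10],[-18,-17,10],[-10,-9.5,5],[0,0,0],[0,0,0]],"roll":[0,0,0,0,0,0,0,0,0,0,0]}'
python3 - <<'E'
from wl import *
c=env.get_calibration('wrist');im=env.camera('wrist')[:,:,::-1].copy();cv2.imwrite('pics/w3.png',im)
u,v=proj(c,[.4325,-.0640,.11]);print(u,v)
lid(im,c,u,v,.11)
E
python3 plan.py 0.4325 -0.064 0.085
```

```text
t: 10.5
eef_pos: [0.4292, -0.0242, 0.3831]
eef_rot: [0.744, 0.668, -0.001, -0.002]
ft_force: [0.3, -0.4, -0.4]
opening: 1.002
267.00257028717135 235.76341100128536
lid [ 0.4318 -0.063 ] r 0.0187 (246, 216, 41, 38)
t 10.55 grasp [ 0.4298 -0.0238  0.2294] yaw_y -6.1 open 1.0 F [-0.6 -1.   1.6]
shift [-39.7   7.2 144.4]
```

View pics/w3.png

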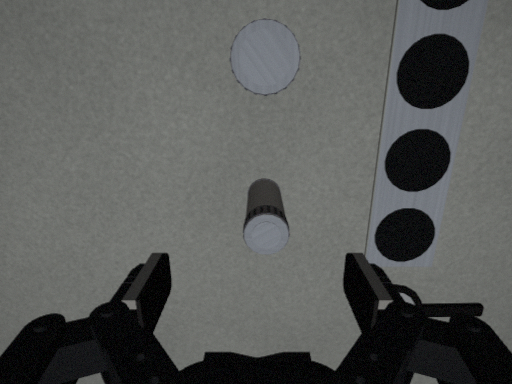

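The 110 lid is at (267,234), giving (0.432, -0.063). From this view I'll also measure pads 2–4 at (433,71), (417,160) and (405,235).

```bash
python3 - <<'E'
from wl import *
im=cv2.imread('pics/w3.png');c=env.get_calibration('wrist')
pad(im,c,433,71);pad(im,c,417,160);pad(im,c,405,235);lid(im,c,265,55,.085)
E
python3 -m handwheel '{"claw":[1,1,1,1,1,1,1,1,1,1],"xyz":[[-20,3.3,0],[-19.2,3.3,0],[0,0,25],[0,0,30],[0,0,30],[0,0,30],[0,0,20],[0,0,8],[0,0,0],[0,0,0]],"roll":[0,0,0,0,0,0,0,0,0,0]}'
python3 plan.py 0.432 -0.0635 0.086
python3 -m handwheel '{"claw":[0,0,0,0,0,0,0,0,0],"xyz":[[0,0,0],[0,0,0],[0,0,0],[0,0,0],[0,0,0],[0,0,0],[0,0,0],[0,0,0],[0,0,0]],"roll":[0,0,0,0,0,0,0,0,0]}' 50
```

```text
pad [0.6232 0.0559] r 0.0372
pad [ 0.6133 -0.0384] r 0.0373
pad [ 0.6032 -0.1331] r 0.0374
lid [0.4471 0.0826] r 0.0267 (235, 22, 63, 71)
t: 11.38
eef_pos: [0.4335, -0.0635, 0.2426]
eef_rot: [0.743, 0.669, 0.0, 0.0]
ft_force: [-0.4, -0.5, 0.4]
opening: 1.0
t 11.38 grasp [ 0.4336 -0.0635  0.0879] yaw_y -6.01 open 1.0 F [-0.4 -0.5  0.4]
shift [-0.1 -1.6  1.9]
t: 12.13
eef_pos: [0.4331, -0.064, 0.2436]
eef_rot: [0.744, 0.669, 0.0, 0.001]
ft_force: [-2.8, -0.1, 5.7]
opening: 0.458
```

```bash
python3 -m handwheel '{"claw":[0,0,0,0,0,0,0,0],"xyz":[[0,0,-8],[0,0,-18],[0,0,-25],[0,0,-25],[0,0,-16],[0,0,-8],[0,0,0],[0,0,0]],"roll":[0,0,0,0,0,0,0,0]}'
python3 plan.py 0.6215 0.0553 0.0979
```

```text
t: 12.8
eef_pos: [0.4323, -0.0637, 0.342]
eef_rot: [0.744, 0.669, 0.0, 0.0]
ft_force: [-0.5, -1.2, -2.6]
opening: 0.458
t 12.8 grasp [ 0.4323 -0.0637  0.1873] yaw_y -6.07 open 0.458 F [-0.5 -1.2 -2.6]
shift [138.3 175.6  89.4]
```

```bash
python3 -m handwheel '{"claw":[0,0,0,0,0,0,0,0,0,0,0,0],"xyz":[[8,10,0],[15,19,0],[20,25.6,0],[20,25.6,0],[20,25.6,0],[20,25.6,0],[17,21,0],[11,14,0],[7.3,9.2,0],[0,0,0],[0,0,0],[0,0,0]],"roll":[0,0,0,0,0,0,0,0,0,0,0,0]}'
python3 plan.py 0.6215 0.0553 0.0979
python3 - <<'E'
from wl import *
c=env.get_calibration('wrist');im=env.camera('wrist')[:,:,::-1].copy();cv2.imwrite('pics/w4.png',im)
g=ray(c,256,300,.2); s=env.sense(); z=s['eef_pos'][2]-.1547+.0211
u,v=proj(c,[s['eef_pos'][0],s['eef_pos'][1],z]);print(u,v);lid(im,c,u,v,z);lid(im,c,256,60,.144)
E
```

```text
t: 13.8
eef_pos: [0.6211, 0.0553, 0.3403]
eef_rot: [0.743, 0.669, -0.001, -0.001]
ft_force: [-0.4, 0.3, -1.0]
opening: 0.458
t 13.8 grasp [0.6205 0.0553 0.1856] yaw_y -6.06 open 0.458 F [-0.4  0.3 -1. ]
shift [ 0.1  1.3 87.7]
258.50372250761154 306.32846109072756
lid [0.6206 0.0518] r 0.0239 (211, 263, 93, 89)
lid [0.6314 0.1537] r 0.0244 (210, 2, 97, 105)
```

View pics/w4.png

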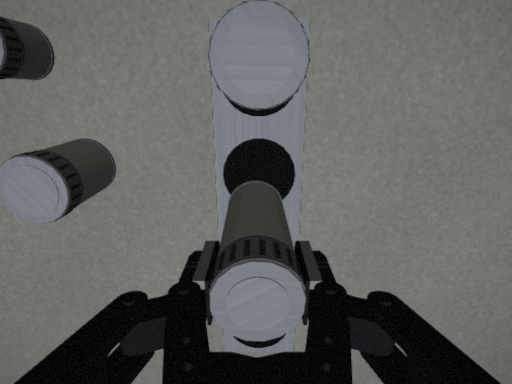

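The held tin is centred at (258,304), in line with pad 2 at (258,170). Tin 135 stands upright at (259,55) over pad 1. I'll lower it now.

```bash
python3 -m handwheel '{"claw":[0,0,0,0,0,0,0,0,0,0],"xyz":[[0.5,1,10],[0,0,20],[0,0,20],[0,0,18],[0,0,10],[0,0,4],[0,0,2],[0,0,1],[0,0,0],[0,0,0]],"roll":[0,0,0,0,0,0,0,0,0,0]}'
python3 -m handwheel '{"claw":[0,0,0,0],"xyz":[[0,0,1],[0,0,1],[0,0,0],[0,0,0]],"roll":[0,0,0,0]}'
python3 plan.py 0.6215 0.0553 0.0979
```

```text
t: 14.68
eef_pos: [0.6235, 0.0556, 0.2586]
eef_rot: [0.744, 0.669, 0.001, 0.001]
ft_force: [0.1, -0.7, -1.8]
opening: 0.453
t: 15.02
eef_pos: [0.6229, 0.0556, 0.2553]
eef_rot: [0.744, 0.669, 0.0, 0.0]
ft_force: [0.7, 0.1, -1.6]
opening: 0.458
t 15.02 grasp [0.6229 0.0556 0.1006] yaw_y -6.06 open 0.458 F [ 0.7  0.1 -1.6]
shift [-0.5 -1.3  2.7]
```

```bash
python3 -m handwheel '{"claw":[0,0,0,0],"xyz":[[0,-0.5,1],[0,0,1],[0,0,0],[0,0,0]],"roll":[0,0,0,0]}'
python3 -m handwheel '{"claw":[0,0,0],"xyz":[[0,0,1],[0,0,0],[0,0,0]],"roll":[0,0,0]}'
```

```text
t: 15.35
eef_pos: [0.6222, 0.0557, 0.253]
eef_rot: [0.744, 0.669, -0.0, -0.0]
ft_force: [-0.7, -0.8, -2.0]
opening: 0.453
t: 15.6
eef_pos: [0.6225, 0.0557, 0.2526]
eef_rot: [0.744, 0.669, 0.0, 0.0]
ft_force: [-0.2, -0.7, 1.3]
opening: 0.458
```

```bash
python3 -m handwheel '{"claw":[0.55,0.65,0.8,1,1,1,1,1,1,1,1,1],"xyz":[[0,0,0],[0,0,0],[0,0,0],[0,0,0],[0,0,0],[0,0,-10],[0,0,-25],[0,0,-35],[0,0,-30],[0,0,-20],[0,0,-10],[0,0,0]],"roll":[0,0,0,0,0,0,0,0,0,0,0,0]}'
python3 plan.py 0.447 0.120 0.21
```

```text
t: 16.6
eef_pos: [0.6233, 0.0557, 0.3866]
eef_rot: [0.744, 0.669, 0.003, 0.003]
ft_force: [1.1, -0.2, 1.3]
opening: 1.002
t 16.6 grasp [0.6245 0.0556 0.2319] yaw_y -6.06 open 1.002 F [ 1.1 -0.2  1.3]
shift [  45.3 -183.4   20.6]
```

```bash
python3 -m handwheel '{"claw":[1,1,1,1,1,1,1,1,1,1],"xyz":[[3,-10,0],[6,-22,0],[7,-30,0],[7,-32,0],[7,-32,5],[7,-30,5],[5.3,-17,5],[3,-10,5],[0,0,0],[0,0,0]],"roll":[0,0,0,0,0,0,0,0,0,0]}'
python3 - <<'E'
from wl import *
c=env.get_calibration('wrist');im=env.camera('wrist')[:,:,::-1].copy();cv2.imwrite('pics/w5.png',im)
u,v=proj(c,[.447,.0825,.085]);print(u,v)
lid(im,c,u,v,.085)
E
python3 plan.py 0.447 0.0825 0.062
```

```text
t: 17.43
eef_pos: [0.4446, 0.1201, 0.3608]
eef_rot: [0.743, 0.669, -0.001, -0.0]
ft_force: [0.5, -0.1, 0.0]
opening: 0.999
265.16650709293816 231.7959520554213
lid [0.4459 0.0821] r 0.0265 (236, 208, 58, 51)
t 17.48 grasp [0.4455 0.1198 0.207 ] yaw_y -6.06 open 1.001 F [-0.2 -0.5 -0.4]
shift [-36.9   5.5 145. ]
```

View pics/w5.png

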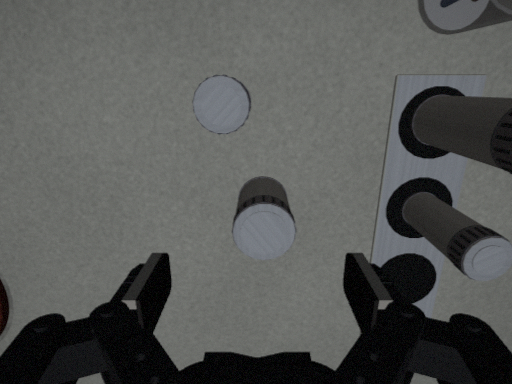

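Lid 85 is at (265,231). The feet of 135 and 110 look well centred on pads 1 and 2.

```bash
python3 -m handwheel '{"claw":[1,1,1,1,1,1,1,1,1,1],"xyz":[[-18.5,2.5,0],[-18.5,2.5,0],[0,0,25],[0,0,30],[0,0,30],[0,0,30],[0,0,20],[0,0,9],[0,0,0],[0,0,0]],"roll":[0,0,0,0,0,0,0,0,0,0]}'
python3 plan.py 0.4465 0.0823 0.062
python3 -m handwheel '{"claw":[0,0,0,0,0,0,0,0,0],"xyz":[[0,0,0],[0,0,0],[0,0,0],[0,0,0],[0,0,0],[0,0,0],[0,0,0],[0,0,0],[0,0,0]],"roll":[0,0,0,0,0,0,0,0,0]}' 50
python3 -m handwheel '{"claw":[0,0,0,0,0,0,0,0],"xyz":[[0,0,-8],[0,0,-18],[0,0,-25],[0,0,-25],[0,0,-16],[0,0,-8],[0,0,0],[0,0,0]],"roll":[0,0,0,0,0,0,0,0]}'
python3 plan.py 0.6115 -0.0391 0.072
```

```text
t: 18.32
eef_pos: [0.4473, 0.0824, 0.2185]
eef_rot: [0.744, 0.668, 0.0, 0.0]
ft_force: [0.4, -0.3, 0.0]
opening: 0.996
t 18.32 grasp [0.4474 0.0824 0.0638] yaw_y -6.1 open 0.996 F [ 0.4 -0.3  0. ]
shift [-0.2 -0.9  1.8]
t: 19.07
eef_pos: [0.4473, 0.0828, 0.2201]
eef_rot: [0.743, 0.669, 0.001, 0.001]
ft_force: [-1.1, 0.2, 6.4]
opening: 0.649
t: 19.73
eef_pos: [0.4458, 0.0827, 0.318]
eef_rot: [0.743, 0.669, -0.0, 0.0]
ft_force: [-1.0, 0.5, -1.3]
opening: 0.645
t 19.73 grasp [0.4458 0.0827 0.1633] yaw_y -6.06 open 0.645 F [-1.   0.5 -1.3]
shift [-103.7  177.6   91.3]
```

```bash
python3 -m handwheel '{"claw":[0,0,0,0,0,0,0,0,0,0,0,0],"xyz":[[-6,10,0],[-11,19,0],[-15,25.6,0],[-15,25.6,0],[-15,25.6,0],[-15,25.6,0],[-13,22,0],[-8.7,15,0],[-5,9.2,0],[0,0,0],[0,0,0],[0,0,0]],"roll":[0,0,0,0,0,0,0,0,0,0,0,0]}'
python3 plan.py 0.6115 -0.0391 0.0744
python3 - <<'E'
from wl import *
c=env.get_calibration('wrist');im=env.camera('wrist')[:,:,::-1].copy();cv2.imwrite('pics/w6.png',im)
s=env.sense(); z=s['eef_pos'][2]-.1547+.0196
print(proj(c,[*s['eef_pos'][:2],z]));lid(im,c,258,306,z)
E
```

```text
t: 20.73
eef_pos: [0.6109, -0.0386, 0.3169]
eef_rot: [0.743, 0.669, -0.001, -0.001]
ft_force: [-0.4, -0.2, -2.9]
opening: 0.644
t 20.73 grasp [ 0.6104 -0.0385  0.1622] yaw_y -6.05 open 0.644 F [-0.4 -0.2 -2.9]
shift [-0.5  1.4 87.8]
[258.2873568  303.08106922]
lid [ 0.61   -0.0391] r 0.0275 (193, 247, 129, 109)
```

View pics/w6.png

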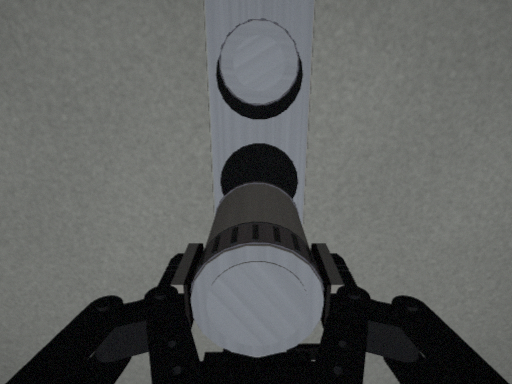

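The held 85 tin is centred at (258,303) and pad 3's centre column is about 259, so they line up.

```bash
python3 -m handwheel '{"claw":[0,0,0,0,0,0,0,0,0,0],"xyz":[[-0.3,1,10],[0,0,20],[0,0,20],[0,0,18],[0,0,10],[0,0,4],[0,0,2],[0,0,1],[0,0,0],[0,0,0]],"roll":[0,0,0,0,0,0,0,0,0,0]}'
python3 -m handwheel '{"claw":[0,0,0,0],"xyz":[[0,0,1],[0,0,1],[0,0,0],[0,0,0]],"roll":[0,0,0,0]}'
python3 plan.py 0.6115 -0.0391 0.0744
```

```text
t: 21.62
eef_pos: [0.6135, -0.0397, 0.2345]
eef_rot: [0.744, 0.669, 0.001, 0.001]
ft_force: [-1.1, -0.3, -1.6]
opening: 0.643
t: 21.95
eef_pos: [0.6129, -0.0396, 0.2313]
eef_rot: [0.744, 0.669, 0.0, 0.0]
ft_force: [-0.0, -0.3, -1.9]
opening: 0.649
t 21.95 grasp [ 0.6129 -0.0396  0.0766] yaw_y -6.07 open 0.649 F [-0.  -0.3 -1.9]
shift [ 0.4 -1.4  2.2]
```

```bash
python3 -m handwheel '{"claw":[0,0,0,0],"xyz":[[0.3,-0.5,1],[0,0,1],[0,0,0],[0,0,0]],"roll":[0,0,0,0]}'
python3 -m handwheel '{"claw":[0,0,0],"xyz":[[0,0,1],[0,0,0],[0,0,0]],"roll":[0,0,0]}'
```

```text
t: 22.28
eef_pos: [0.6124, -0.0393, 0.2292]
eef_rot: [0.744, 0.669, 0.0, 0.0]
ft_force: [-0.5, 0.9, -0.7]
opening: 0.641
t: 22.53
eef_pos: [0.6125, -0.0393, 0.2292]
eef_rot: [0.743, 0.669, -0.0, -0.0]
ft_force: [-3.6, 0.9, 5.5]
opening: 0.64
```

```bash
python3 -m handwheel '{"claw":[0.7,0.8,0.9,1,1,1,1,1,1,1,1,1],"xyz":[[0,0,0],[0,0,0],[0,0,0],[0,0,0],[0,0,0],[0,0,-10],[0,0,-25],[0,0,-35],[0,0,-35],[0,0,-25],[0,0,-10],[0,0,0]],"roll":[0,0,0,0,0,0,0,0,0,0,0,0]}'
python3 plan.py 0.420 0.233 0.19
```

```text
t: 23.53
eef_pos: [0.6136, -0.0394, 0.3728]
eef_rot: [0.744, 0.669, 0.003, 0.003]
ft_force: [-0.2, 0.8, -0.5]
opening: 1.0
t 23.53 grasp [ 0.6148 -0.0396  0.2181] yaw_y -6.06 open 1.0 F [-0.2  0.8 -0.5]
shift [ 250.5 -222.8   26.2]
```

```bash
python3 -m handwheel '{"claw":[1,1,1,1,1,1,1,1,1,1,1,1,1],"xyz":[[11,-10,0],[22,-20,0],[27,-25,0],[27,-25,0],[27,-25,0],[27,-25,0],[27,-25,5],[27,-22,5],[27,-22,5],[18,-14,5],[10.5,-9.8,5],[0,0,0],[0,0,0]],"roll":[0,0,0,0,0,0,0,0,0,0,0,0,0]}'
python3 - <<'E'
from wl import *
c=env.get_calibration('wrist');im=env.camera('wrist')[:,:,::-1].copy();cv2.imwrite('pics/w7.png',im)
u,v=proj(c,[.42,.194,.06]);print(u,v)
lid(im,c,u,v,.06)
E
python3 plan.py 0.42 0.194 0.037
```

```text
t: 24.62
eef_pos: [0.4153, 0.2336, 0.3403]
eef_rot: [0.743, 0.67, -0.003, -0.001]
ft_force: [-0.2, 0.0, 0.0]
opening: 0.998
268.65125667195537 230.7431670273103
t 24.67 grasp [0.4157 0.233  0.1865] yaw_y -6.01 open 0.995 F [ 0.2 -0.2 -0.1]
shift [-38.    8.9 149.6]
```

View pics/w7.png

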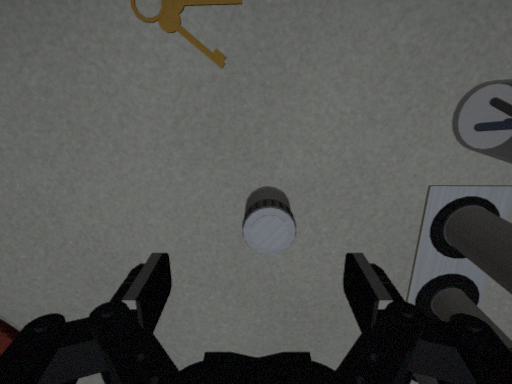

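Lid 60 is at (269,230), matching the prediction.

```bash
python3 -m handwheel '{"claw":[1,1,1,1,1,1,1,1,1,1],"xyz":[[-19,4.5,0],[-19,4.5,0],[0,0,25],[0,0,30],[0,0,30],[0,0,30],[0,0,22],[0,0,10],[0,0,0],[0,0,0]],"roll":[0,0,0,0,0,0,0,0,0,0]}'
python3 plan.py 0.42 0.194 0.037
python3 -m handwheel '{"claw":[0,0,0,0,0,0,0,0,0],"xyz":[[0,0,0],[0,0,0],[0,0,0],[0,0,0],[0,0,0],[0,0,0],[0,0,0],[0,0,0],[0,0,0]],"roll":[0,0,0,0,0,0,0,0,0]}' 50
python3 -m handwheel '{"claw":[0,0,0,0,0,0,0,0,0,0],"xyz":[[0,0,-8],[0,0,-20],[0,0,-30],[0,0,-30],[0,0,-30],[0,0,-20],[0,0,-14],[0,0,-8],[0,0,0],[0,0,0]],"roll":[0,0,0,0,0,0,0,0,0,0]}'
python3 plan.py 0.6015 -0.1335 0.047
```

```text
t: 25.5
eef_pos: [0.4227, 0.1942, 0.1962]
eef_rot: [0.744, 0.668, -0.0, -0.0]
ft_force: [-0.5, 0.1, 0.7]
opening: 1.004
t 25.5 grasp [0.4226 0.1941 0.0415] yaw_y -6.13 open 1.004 F [-0.5  0.1  0.7]
shift [-0.4 -2.5  4.5]
t: 26.25
eef_pos: [0.4233, 0.1951, 0.198]
eef_rot: [0.743, 0.669, 0.001, 0.001]
ft_force: [-0.8, -0.5, 6.2]
opening: 0.549
t: 27.08
eef_pos: [0.4219, 0.1946, 0.356]
eef_rot: [0.744, 0.669, -0.0, 0.0]
ft_force: [-0.5, 0.3, -2.3]
opening: 0.548
t 27.08 grasp [0.4219 0.1946 0.2013] yaw_y -6.06 open 0.548 F [-0.5  0.3 -2.3]
shift [-307.3  213.2  154.3]
```

```bash
python3 -m handwheel '{"claw":[0,0,0,0,0,0,0,0,0,0,0,0,0,0,0,0,0],"xyz":[[-10,7,0],[-20,14,0],[-25,17.4,0],[-25,17.4,0],[-25,17.4,0],[-25,17.4,0],[-25,17.4,0],[-25,17.4,0],[-25,17.4,0],[-25,17.4,0],[-25,17.4,0],[-22,15,0],[-18,12.6,0],[-12.3,8.4,0],[0,0,0],[0,0,0],[0,0,0]],"roll":[0,0,0,0,0,0,0,0,0,0,0,0,0,0,0,0,0]}'
python3 plan.py 0.6015 -0.1335 0.0523
python3 - <<'E'
from wl import *
c=env.get_calibration('wrist');im=env.camera('wrist')[:,:,::-1].copy();cv2.imwrite('pics/w8.png',im)
s=env.sense(); z=s['eef_pos'][2]-.1547+.0167
print(proj(c,[*s['eef_pos'][:2],z]));lid(im,c,258,306,z)
E
```

```text
t: 28.5
eef_pos: [0.6015, -0.1326, 0.3549]
eef_rot: [0.743, 0.669, -0.0, -0.001]
ft_force: [0.4, 0.3, -0.2]
opening: 0.553
t 28.5 grasp [ 0.6011 -0.1323  0.2002] yaw_y -6.04 open 0.553 F [ 0.4  0.3 -0.2]
shift [ -1.3   0.9 147.9]
[258.37564148 298.52103125]
lid [ 0.6006 -0.1342] r 0.0233 (203, 255, 108, 88)
```

View pics/w8.png

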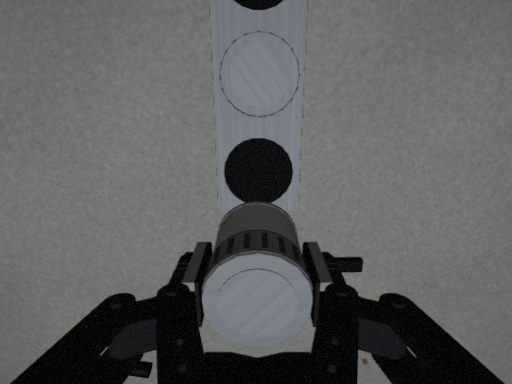

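```bash
python3 -m handwheel '{"claw":[0,0,0,0,0,0,0,0,0,0,0,0],"xyz":[[-0.7,1,12],[0,0,25],[0,0,28],[0,0,28],[0,0,20],[0,0,14],[0,0,9],[0,0,5],[0,0,2],[0,0,1],[0,0,0],[0,0,0]],"roll":[0,0,0,0,0,0,0,0,0,0,0,0]}'
python3 plan.py 0.6015 -0.1335 0.0523
python3 -m handwheel '{"claw":[0,0,0,0],"xyz":[[0,0,1],[0,0,0],[0,0,0],[0,0,0]],"roll":[0,0,0,0]}'
python3 plan.py 0.6015 -0.1335 0.0523
```

```text
t: 29.55
eef_pos: [0.6038, -0.1345, 0.2136]
eef_rot: [0.744, 0.669, 0.001, 0.001]
ft_force: [-0.3, 0.2, -1.3]
opening: 0.55
t 29.55 grasp [ 0.6042 -0.1347  0.0589] yaw_y -6.07 open 0.55 F [-0.3  0.2 -1.3]
shift [ 0.9 -2.8  6.6]
t: 29.88
eef_pos: [0.6031, -0.1343, 0.2114]
eef_rot: [0.744, 0.669, 0.0, 0.0]
ft_force: [-0.5, -0.4, -1.7]
opening: 0.551
t 29.88 grasp [ 0.6032 -0.1344  0.0567] yaw_y -6.07 open 0.551 F [-0.5 -0.4 -1.7]
shift [ 0.7 -1.8  4.4]
```

```bash
python3 -m handwheel '{"claw":[0,0,0,0,0,0],"xyz":[[0.5,-1,1],[0,0,1],[0,0,1],[0,0,1],[0,0,0],[0,0,0]],"roll":[0,0,0,0,0,0]}'
python3 -m handwheel '{"claw":[0,0,0],"xyz":[[0,0,1],[0,0,0],[0,0,0]],"roll":[0,0,0]}'
```

```text
t: 30.38
eef_pos: [0.6021, -0.1337, 0.2071]
eef_rot: [0.744, 0.669, -0.0, -0.0]
ft_force: [0.3, 0.6, -1.0]
opening: 0.552
t: 30.63
eef_pos: [0.6022, -0.1338, 0.207]
eef_rot: [0.744, 0.669, -0.0, -0.0]
ft_force: [-2.7, 0.4, 5.5]
opening: 0.552
```

Touchdown. I'll release, retreat and inspect from the top and side.

```bash
python3 -m handwheel '{"claw":[0.6,0.7,0.85,1,1,1,1,1,1,1,1,1,1,1,1,1,1,1],"xyz":[[0,0,0],[0,0,0],[0,0,0],[0,0,0],[0,0,0],[0,0,-10],[0,0,-25],[0,0,-35],[0,0,-35],[0,0,-35],[0,0,-25],[-10,-15,-10],[-20,-30,0],[-20,-35,0],[-20,-35,0],[-20,-25,0],[-10,-10,0],[0,0,0]],"roll":[0,0,0,0,0,0,0,0,0,0,0,0,0,0,0,0,0,0]}'
python3 - <<'E'
from meas import *
im=env.camera('top')[:,:,::-1].copy();cv2.imwrite('pics/t9.png',im)
im2=env.camera('side')[:,:,::-1].copy();cv2.imwrite('pics/s9.png',im2)
a=cv2.resize(im[130:280,120:390],None,fx=2.9,fy=2.9,interpolation=2)[:, :783]
cv2.imwrite('pics/t9c.png',a)
b=cv2.resize(im2[110:310,190:440],None,fx=3,fy=3,interpolation=2);cv2.imwrite('pics/s9c.png',b)
c=env.get_calibration('top')
P=[(.6298,.1488),(.6198,.0547),(.6099,-.0398),(.5999,-.1343)]
for p,h in zip(P,(.144,.119,.094,.069)): print(p,'top lid px',proj(c,[*p,h]).round(1))
tins(im,c,[(n,*map(float,proj(c,[*p,h])),h) for n,p,h in zip('abcd',P,(.144,.119,.094,.069))])
E
```

```text
t: 32.13
eef_pos: [0.4402, -0.2185, 0.3819]
eef_rot: [0.745, 0.667, -0.0, 0.0]
ft_force: [1.1, 0.1, -0.4]
opening: 1.002
(0.6298, 0.1488) top lid px [193.8 161.7]
(0.6198, 0.0547) top lid px [233.7 169.2]
(0.6099, -0.0398) top lid px [271.9 176.4]
(0.5999, -0.1343) top lid px [308.6 183.4]
a 251.0 180.5 diam 0.1812 [0.5881 0.0127 0.144 ] side top [276. 162.] foot [276. 219.]
b 251.0 180.5 diam 0.1856 [0.5932 0.0123 0.119 ] side top [278. 172.] foot [278. 218.]
c 251.0 180.5 diam 0.1899 [0.5983 0.0118 0.094 ] side top [280. 181.] foot [280. 217.]
d 251.0 180.5 diam 0.1943 [0.6034 0.0114 0.069 ] side top [282. 190.] foot [281. 216.]
```

View pics/t9c.png

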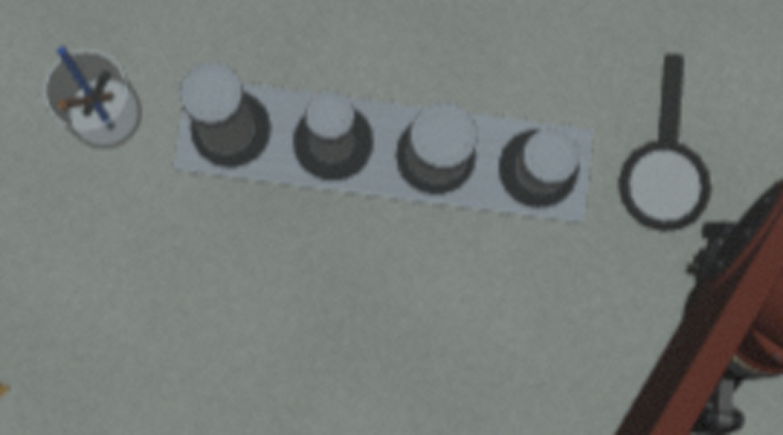

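View pics/s9c.png

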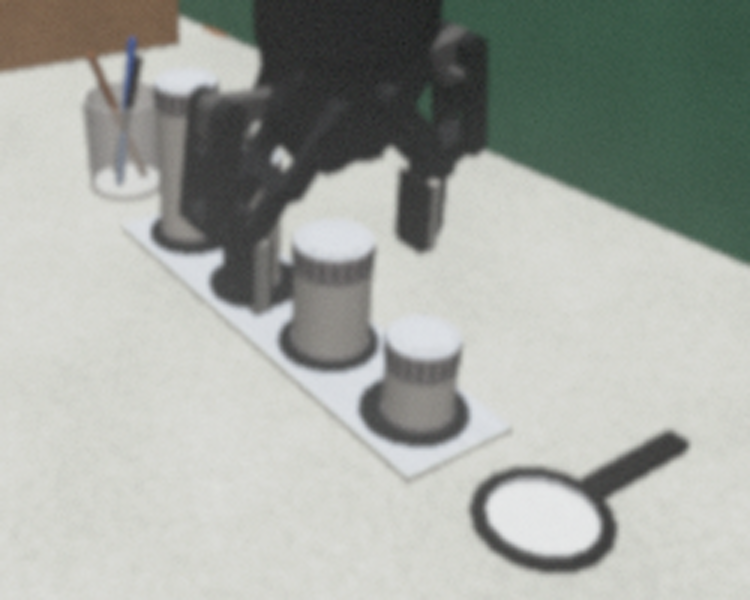

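All four lids are within about 1 px (around 2 mm) of where a centred tin should appear. The cup and magnifier have not moved, and the arm is clear.

```bash
python3 -c "
from rig import env
print(env.sense()['t'],env.hand_in())"
```

```text
the job is handed in; nothing more can be done
32.2333 None
```

The four tins stand upright on the pads in height order. From the pen-cup end: 135 mm on pad 1, 110 mm on pad 2, 85 mm on pad 3 and 60 mm on pad 4. I handed the job in at about 32 s of the 106 s allowed.

- **Centring:** in the last top picture all four lids sat within about 1 px (2–3 mm) of where a centred tin should appear. I read these by eye from the enlarged picture.
- **Upright and clear:** the last side picture showed 135, 85 and 60 standing upright on their pads. Most of 110 was hidden behind the gripper there, so for 110 I relied on the top picture. The gripper was well clear of everything, and the pen cup and magnifier looked undisturbed.
- **Forces:** the highest wrist reading at the end of any move was about 7 N.
- **Failed or disagreeing checks:** the automatic lid measurement failed at the end because the lids merged with the strip in the mask. It also found no lid when I approached the 60 mm tin, so there I compared the picture with the prediction by eye. The wrist and top cameras differed by 2–3 mm on the pad positions, so I aimed between the two.

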